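Fit the press plate onto its two guide posts

TASK

Pick up the yellow brass press plate by its wooden grip and lower it (do not drop it) onto the two upright guide posts of the green press jig, one post through each hole, so that it lies flat on the jig's base; then let go. Leave the silver-grey press plate, whose holes are too close together for this jig, where it is.

Things in the scene. Friction and masses are not known exactly. Their poses are not given: they have to be found in the camera images.
- brass_plate_grip (a point): Loose brass-coloured plate, 150x60x8 mm, 0.3 kg, lying flat; two 26 mm round through holes 50 mm either side of its middle along its length; dark wooden grip bar upright in the middle, 32 (along plate) x 16 (across) x 40 mm tall above the plate. Point: on the grip bar's axis, 34 mm above the plate's underside. x along the plate through both holes, y across, z up. Either end may go on either post.
- steel_plate_short_grip (a point): Loose silver-grey plate, not to be moved: size, grip bar and axes like the brass one, but its two 26 mm holes lie only 34 mm either side of its middle. Point: on its grip bar's axis, 34 mm above its underside.
- jig_seat (a point): Press jig fixed to the bench: green base 180x84x16 mm, thin black pad in the middle, two upright steel posts 10 mm thick with tapered tips, 30 mm tall above the base, 50 mm either side of the middle. Point: middle of the base's top, 16 mm above the bench, where the plate's underside must lie. x along the line through both posts, y across, z up.
Things that resemble listed ones, but are neither listed nor needed, are in the scene too. There is more than one size of the part that bears brass_plate_grip; the job needs the larger.

How it is judged:
At the end, for the whole second after the job is handed in: Brass plate at rest flat on the jig, a post through each hole: middle within 12 mm of the jig's, grip point under 38 mm above the base's top (34 when flat), within 0.2 rad of the posts' line, tilt under 0.07 rad; silver-grey plate moved under 30 mm (horizontal distance between brass_plate_grip and jig_seat below 0.012 m and z of brass_plate_grip in the frame of jig_seat below 0.038 m and angle between the x axis of brass_plate_grip and the x axis of jig_seat, either way round below 0.2 rad and angle between brass_plate_grip's own z axis and vertical below 0.07 rad and linear speed of brass_plate below 0.02 m/s and distance of steel_plate_short_grip from where it was at the start of the episode below 0.03 m); the robot touches nothing.
It fails at once if the brass plate is dropped (falls free of the fingers faster than 0.7 m/s, about 25 mm of fall) (linear speed of brass_plate above 0.7 m/s and contact force between brass_plate and the fingers below 0.2 N).
It fails at once if the silver-grey plate is moved more than 30 mm (distance of steel_plate_short_grip from where it was at the start of the episode above 0.03 m).
It also fails if it takes over 32 s, if anything falls off the work surface, if the arm or the gripper's body presses on something with over 40 N, if the wrist force passes 120 N, or if a joint passes its speed limit or range.

ROBOT

A 7-joint arm with a two-finger parallel gripper is mounted at the origin on a cart in front of the work surface, level with it; the furniture and walls round the work are solid. World frame = base frame: x ahead of the robot, y to its left, z up, the work surface at z = 0. Lengths are in m, angles in rad, forces in N, time in s.
With the tool pointing down it reaches from about 0.425 to 0.925 m from the base axis. Payload 6.8 kg.
Tool frame: the origin (TCP) lies on the centre line of the jaws, within the pads' length; the fingertips stand 25 mm ahead of it and the grasp point (between the pads) lies 6 mm ahead of it; z points along the fingers, y is the line along which they close (so a half turn about z gives the same grasp; the last joint's range is limited). The gripper opens to 85 mm and grips with 20 to 120 N. Pads are 22 mm wide; open, the fingers measure 114 mm over their backs; the gripper's body (76 mm by 85 mm) begins 54 mm behind the grasp point. The pads swing forward as they close: fully open they stand 13 mm farther back than shut.
Start: joints at [-1.319, 0.477, 0.022, 1.555, -0.011, 1.109, -0.083], TCP at [0.238, 0.632, 0.256] pointing down, gripper open.
Joint ranges: [-2.96, 2.96], [-0.34, 2.1], [-1.41, 1.46], [0.24, 2.44], [-1.37, 4.51], [0.17, 1.92], [-2.96, 2.96]. Speed limits (rad/s): [2.39, 2.39, 3.14, 3.14, 3.14, 3.14, 3.14].

INTERFACE

Orientations are given as a rotation vector (axis times angle).
In Python, from bench import telemetry, grab_frame, job gives the robot as it stands.
- The arm moves only by the tool apply_moves, never from a script. Its argument "rows" is a list of rows, each a list of 2 entries, a list of its own where there are three numbers: the shift along the tool's x, y, z each as a share of 250 mm, from -1 to 1, then the turn, a rotation vector about the tool's x, y, z each as a share of pi rad, from -1 to 1. A call has 1 to 10 rows; each row is the pose to reach, as a shift and turn from the pose commanded when the call began, along the tool's axes at that moment, turning the shorter way round; what a row does not reach only later rows make up. A row lasts 1/8 s, in which the tool goes at most 62.5 mm and 10.7 degrees, less where a joint would pass 70% of its speed; a pose out of reach is approached as far as the arm can. A call with a number of a shift or a turn outside -1 to 1 is refused whole. A call with a gripper value outside its range is refused whole. "jaw" is the gripper's target within -1 to 1 (fully open at 1, half-way at 0, shut at -1), set as the call begins (left out, the last holds). The fingers move at their own pace and stop on an object; "newtons" is the grip in N (left out, the last holds). Time passes only in rows, so rows that repeat a pose let the fingers close. It gives the time, the measured TCP pose, the force, the opening and the grip force at its end, in the units of the state.
- telemetry.get_obs(): the state, without advancing time (a new reading comes with each control period).
- grab_frame(name): name is "scene" or "top" or "wrist"; returns a dict with "frame" (384x512x3 uint8, red, green, blue), "vertical_fov" (degrees; the focal length in pixels is half the picture's height over the tangent of half this angle, whatever the lens; pixels are square), "cx", "cy" (the principal point, pixels), "k1" (the pictures are not rectified: a ray, as slopes to the right and down, at radius r is drawn at 1 + k1 r^2 times it, then the intrinsics apply), "origin" and "attitude" of the camera in the world. Camera axes: x right, y up, looking along -z (the intrinsics and any distortion apply to the point x, -y, -z); pixel columns grow to the right and rows downward; lengths in m; the calibration is good to about 2 mm. A picture is of the moment at which its call begins. There is no depth.
- job.hand_in(): hands the job in; it is judged then, once.
The state is a dict: "clock": time; "joints": joint angles; "qvel": joint speeds; "tau": joint torques, N m; "tcp_pos": TCP position; "orientation": TCP orientation; "contact_force": force on the tool from outside, world axes, zero at the start; "moment": the same for the moment, N m; "grip_width": finger opening in m; "gripper_force": force on a finger pad.
Only numpy, scipy, OpenCV 4.12 (cv2) and the standard library are available. Lean on these libraries where they do the work, as an engineer would, in place of code of your own. Each camera call takes 0.05 s, during which the arm holds its last target. There are 200 camera calls.

## Working session

There is one attempt and no reset: what is moved stays moved. The work goes in short steps, Python scripts to look and compute and a tool call to move; the robot and the scene stay as the last step left them, time stands still between calls to the robot, and variables do not carry over. Pictures are saved under pics/ and viewed, at most 10 in all, crops included, and the job is handed in when it is done.

Besides the shell and the picture viewer there is one more tool, called after ">>>" in YAML: its name, and indented under it one key for each argument. apply_moves: Moves the arm, as the interface text tells. Its arguments: {"type":"object","properties":{"rows":{"type":"array"},"jaw":{"type":"number"},"newtons":{"type":"number"}},"required":["rows"]}

```bash
mkdir -p pics; cat > h.py <<'E'
import numpy as np, cv2
from bench import telemetry, grab_frame, job
def snap(name,fn=None):
    f=grab_frame(name)
    if fn: cv2.imwrite('pics/'+fn+'.png',f['frame'][:,:,::-1])
    return f
def R(f):
    a=np.array(f['attitude'],float)
    if a.shape==(3,3): return a
    if a.size==3: return cv2.Rodrigues(a)[0]
    from scipy.spatial.transform import Rotation as Q
    return Q.from_quat(a).as_matrix()
def ray(f,u,v):
    fl=192/np.tan(np.radians(f['vertical_fov'])/2)
    d=np.array([(u-f['cx'])/fl,(v-f['cy'])/fl]); s=d.copy()
    for _ in range(30): s=d/(1+f['k1']*(s@s))
    return np.array(f['origin']),R(f)@np.array([s[0],-s[1],-1])
def onz(f,u,v,z):
    o,d=ray(f,u,v); return o+d*(z-o[2])/d[2]
def proj(f,p):
    c=R(f).T@(np.array(p)-np.array(f['origin'])); fl=192/np.tan(np.radians(f['vertical_fov'])/2)
    s=np.array([c[0],-c[1]])/-c[2]; s=s*(1+f['k1']*(s@s)); return s*fl+[f['cx'],f['cy']]
E
python3 - <<'E'
from h import *
for n in ['scene','top']:
    f=snap(n,n+'0'); print({k:v for k,v in f.items() if k!='frame'})
print(telemetry.get_obs())
E
```

```text
{'vertical_fov': 44.93425050972215, 'cx': 265.57248255092327, 'cy': 194.01119636091934, 'k1': 0.06442094524318841, 'origin': array([ 0.01341886, -0.48435234,  0.74738808]), 'attitude': array([ 0.81852973, -0.29520657, -0.63875208])}
{'vertical_fov': 57.024122766817555, 'cx': 259.95681408722305, 'cy': 189.8990996894784, 'k1': -0.07822786064057086, 'origin': array([0.40405882, 0.12500108, 0.8838643 ]), 'attitude': array([ 0.09137091, -0.10428973, -1.54450619])}
{'clock': 0.1, 'joints': array([-1.31912824,  0.47768363,  0.02233198,  1.55632552, -0.01145773,
        1.10929118, -0.08310943]), 'qvel': array([ 0.00024892, -0.0018981 , -0.00017678, -0.00128117, -0.00016418,
        0.00083631, -0.00012317]), 'tau': array([ 4.47939907e-03, -5.97757745e+01,  1.61386080e+00, -2.81954598e+01,
        1.29517395e-02,  4.94228050e-03,  5.12510678e-05]), 'tcp_pos': array([0.23748172, 0.63133601, 0.2554568 ]), 'orientation': array([-5.61994186e-01, -3.09077585e+00,  2.47171794e-03]), 'contact_force': array([ 0.46050443, -0.82558647, -0.16996506]), 'moment': array([-0.05170999, -0.00688386,  0.03333862]), 'gripper_force': 0.0, 'grip_width': 0.08551831307054876}
```

View pics/scene0.png

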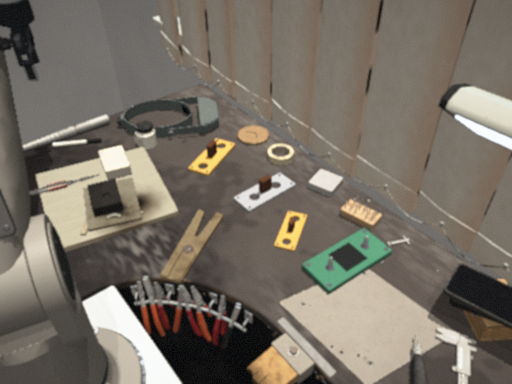

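View pics/top0.png

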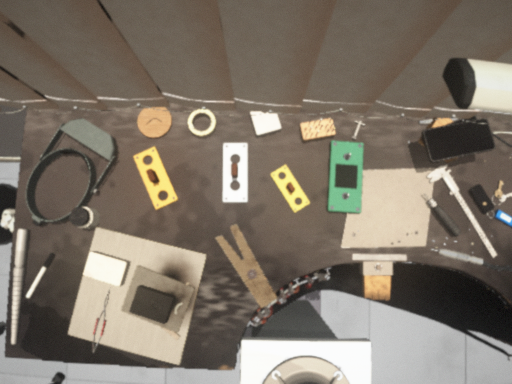

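Two yellow plates with grips appear in the top view: one at about (155,178) and a smaller one at (290,188). The silver plate is at (235,172) and the green jig at (346,176). Next I'll measure them and take an enlarged crop.

```bash
cat > m.py <<'E'
from h import *
def blobs(f,lo,hi,amin):
    hsv=cv2.cvtColor(f['frame'],cv2.COLOR_RGB2HSV); m=cv2.inRange(hsv,lo,hi)
    m=cv2.morphologyEx(m,cv2.MORPH_CLOSE,np.ones((3,3)))
    return [c for c in cv2.findContours(m,cv2.RETR_EXTERNAL,cv2.CHAIN_APPROX_NONE)[0] if cv2.contourArea(c)>amin]
def rect(f,c,z):
    P=np.array([onz(f,u,v,z)[:2] for u,v in c[:,0]]).astype(np.float32)*1000
    (x,y),(w,h),a=cv2.minAreaRect(P)
    if w<h: w,h,a=h,w,a+90
    return np.round([x,y,w,h,(a+90)%180-90],1)
YEL=((20,110,90),(35,255,255)); GRN=((55,80,40),(90,255,255))
E
python3 - <<'E'
from m import *
f=snap('top')
for n,(lo,hi),z in (('yel',YEL,.008),('grn',GRN,.016)):
    for c in blobs(f,lo,hi,250): print(n,c[:,0].mean(0).round(),rect(f,c,z))
cv2.imwrite('pics/crop.png',cv2.resize(f['frame'][120:230,120:380,::-1],None,fx=3,fy=3,interpolation=cv2.INTER_CUBIC))
E
```

```text
yel [290. 188.] [520.8  44.7 116.   49.3  32.7]
yel [155. 177.] [540.1 384.3 150.3  61.5  26.4]
grn [344. 175.] [553.1 -93.3 177.   81.2  -3.5]
```

View pics/crop.png

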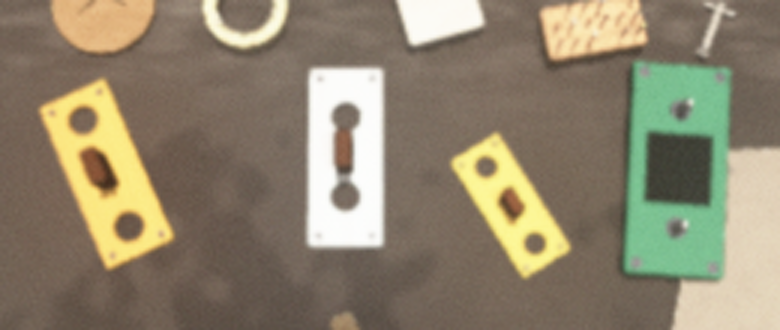

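Two yellow candidates: (155,177) measures 150x61 mm, and (290,188) measures 116x49 mm. The larger, left one matches the 150x60 description, and the crop confirms its grip and wide-set holes. The silver plate at (235,172) has closer holes and stays put. The jig is at (0.553,-0.093) with its axis at -3.5°.

```bash
cat >> h.py <<'E'
from scipy.spatial.transform import Rotation as Q
def plan(x,y,z,deg):
    """shares for tool-down pose, tool x along deg (mod 180)"""
    o=telemetry.get_obs(); T=Q.from_rotvec(o['orientation']); best=None
    for a in (deg,deg+180):
        c,s=np.cos(np.radians(a)),np.sin(np.radians(a))
        G=Q.from_matrix(np.array([[c,s,0],[s,-c,0],[0,0,-1]]))
        t=(T.inv()*G).as_rotvec()
        if best is None or np.linalg.norm(t)<np.linalg.norm(best): best=t
    sh=T.inv().apply(np.array([x,y,z])-o['tcp_pos'])
    print('shift',np.round(sh/.25,4),'turn',np.round(best/np.pi,4),'deg',np.degrees(best).round(1),'rows>=',np.linalg.norm(sh)/.0625, np.linalg.norm(np.degrees(best))/10.7)
    print('q',o['joints'].round(3),'clock',o['clock'],'tcp',o['tcp_pos'].round(4))
E
python3 -c "
from h import *
plan(.540,.384,.16,26.4)"
```

```text
shift [-1.4808 -0.4998  0.3831] turn [-4.000e-04 -1.000e-04 -2.612e-01] deg [ -0.1  -0.  -47. ] rows>= 6.436617861183388 4.393752695030665
q [-1.319  0.478  0.022  1.556 -0.011  1.109 -0.083] clock 0.15 tcp [0.2375 0.6314 0.2556]
```

>>> apply_moves:
  rows:
    - [[-0.98, -0.33, 0.25], [0, 0, -0.26]]
    - [[-0.98, -0.33, 0.25], [0, 0, -0.26]]
    - [[-0.98, -0.33, 0.25], [0, 0, -0.26]]
    - [[-0.98, -0.33, 0.25], [0, 0, -0.26]]
    - [[-0.98, -0.33, 0.25], [0, 0, -0.26]]
    - [[-0.98, -0.33, 0.25], [0, 0, -0.26]]
  jaw: 1
  newtons: 60

```text
clock: 0.9
tcp_pos: [0.4393, 0.4665, 0.1931]
orientation: [0.705, -3.061, 0.002]
contact_force: [-2.6, 0.9, -0.3]
grip_width: 0.0851
gripper_force: 0.0
```

```bash
python3 -c "
from h import *
plan(.540,.384,.16,26.4)"
```

```text
shift [-0.2181 -0.4728  0.1325] turn [-0.0003 -0.0004 -0.0026] deg [-0.1 -0.1 -0.5] rows>= 2.1490919792772663 0.04428124442774637
q [-0.838  0.486 -0.101  1.695  0.058  0.965  1.062] clock 0.9 tcp [0.4393 0.4665 0.1931]
```

>>> apply_moves:
  rows:
    - [[-0.22, -0.47, 0.13], [0, 0, 0]]
    - [[-0.22, -0.47, 0.13], [0, 0, 0]]
    - [[-0.22, -0.47, 0.13], [0, 0, 0]]
    - [[-0.22, -0.47, 0.13], [0, 0, 0]]
    - [[-0.22, -0.47, 0.13], [0, 0, 0]]

```text
clock: 1.52
tcp_pos: [0.537, 0.3901, 0.1618]
orientation: [0.717, -3.059, -0.003]
contact_force: [0.4, 0.5, -0.7]
grip_width: 0.0851
gripper_force: 0.0
```

```bash
python3 - <<'E'
from m import *
f=snap('wrist','w1'); print(f['origin'],f['attitude'],f['vertical_fov'],f['k1'])
for c in blobs(f,*YEL,800): print(c[:,0].mean(0).round(),cv2.boundingRect(c),rect(f,c,.008))
plan(.540,.384,.16,26.4)
E
```

```text
[0.47696794 0.36066808 0.27931254] [-0.16331469 -0.2668493   2.01798278] 64.56729740533262 -0.07905757518358522
[195. 308.] (156, 281, 81, 55) [676.9 391.1  81.8  58.  -45.8]
[248. 183.] (213, 105, 70, 159) [539.6 387.  150.3  60.9  26.5]
shift [ 0.0003 -0.0262  0.0073] turn [ 0.0005  0.0001 -0.0001] deg [ 0.1  0.  -0. ] rows>= 0.1087854753870827 0.009170167715206404
q [-0.665  0.553 -0.078  1.663  0.05   0.928  1.27 ] clock 1.575 tcp [0.5372 0.3899 0.1618]
```

View pics/w1.png

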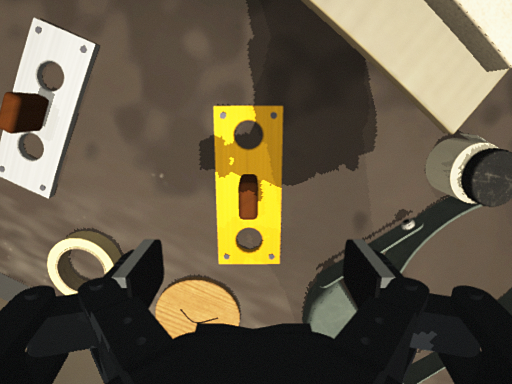

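The wrist view shows the brass plate centred at (248,183) with its grip at (248,197) and clear space around it. It measures 150x61 mm at (0.540,0.387), which agrees with the top view, so I'm descending.

>>> apply_moves:
  rows:
    - [[-0.003, -0.019, 0.2], [0, 0, 0]]
    - [[-0.003, -0.019, 0.36], [0, 0, 0]]
    - [[-0.003, -0.019, 0.44], [0, 0, 0]]
    - [[-0.003, -0.019, 0.484], [0, 0, 0]]
    - [[-0.003, -0.019, 0.484], [0, 0, 0]]
    - [[-0.003, -0.019, 0.484], [0, 0, 0]]

```text
clock: 2.33
tcp_pos: [0.5427, 0.384, 0.0418]
orientation: [-0.711, 3.058, 0.002]
contact_force: [0.3, -0.4, 0.4]
grip_width: 0.0855
gripper_force: 0.0
```

>>> apply_moves:
  rows:
    - [[0, 0, 0], [0, 0, 0]]
    - [[0, 0, 0], [0, 0, 0]]
    - [[0, 0, 0], [0, 0, 0]]
    - [[0, 0, 0], [0, 0, 0]]
    - [[0, 0, 0], [0, 0, 0]]
    - [[0, 0, 0], [0, 0, 0]]
    - [[0, 0, 0], [0, 0, 0]]
    - [[0, 0, 0], [0, 0, 0]]
  jaw: -1
  newtons: 60

```text
clock: 3.32
tcp_pos: [0.5419, 0.384, 0.0408]
orientation: [-0.712, 3.059, 0.002]
contact_force: [-2.6, 1.2, 6.2]
grip_width: 0.0155
gripper_force: 59.6
```

>>> apply_moves:
  rows:
    - [[0, 0, -0.08], [0, 0, 0]]
    - [[0, 0, -0.24], [0, 0, 0]]
    - [[0, 0, -0.4], [0, 0, 0]]
    - [[0, 0, -0.48], [0, 0, 0]]
    - [[0, 0, -0.48], [0, 0, 0]]

```text
clock: 3.95
tcp_pos: [0.5426, 0.3832, 0.1616]
orientation: [-0.71, 3.058, 0.001]
contact_force: [0.8, -0.3, -3.9]
grip_width: 0.0151
gripper_force: 58.8
```

```bash
python3 -c "
from h import *
o=telemetry.get_obs();print(o['grip_width'],o['contact_force'])
plan(.553,.145,.16,11.5)
plan(.553,-.093,.16,-3.5)"
```

```text
0.015120887087874716 [ 0.77253556 -0.25591476 -3.85690577]
shift [ 0.3825 -0.8736  0.0054] turn [0.0002 0.0007 0.0814] deg [ 0.   0.1 14.7] rows>= 3.814685916705922 1.3698111219264542
q [-0.655  0.553 -0.075  1.663  0.05   0.926  1.278] clock 3.95 tcp [0.5426 0.3832 0.1616]
shift [ 0.8022 -1.7281  0.0043] turn [0.0002 0.0007 0.1648] deg [ 0.   0.1 29.7] rows>= 7.62081646820328 2.7716509832774654
q [-0.655  0.553 -0.075  1.663  0.05   0.926  1.278] clock 3.95 tcp [0.5426 0.3832 0.1616]
```

>>> apply_moves:
  rows:
    - [[0.04, -0.09, 0], [0, 0, 0.01]]
    - [[0.11, -0.25, 0], [0, 0, 0.024]]
    - [[0.18, -0.41, 0], [0, 0, 0.04]]
    - [[0.25, -0.57, 0], [0, 0, 0.054]]
    - [[0.32, -0.73, 0], [0, 0, 0.068]]
    - [[0.38, -0.87, 0], [0, 0, 0.081]]

```text
clock: 4.7
tcp_pos: [0.5512, 0.1422, 0.1584]
orientation: [0.311, -3.122, 0.003]
contact_force: [0.8, 0.2, -3.3]
grip_width: 0.0152
gripper_force: 58.8
```

```bash
python3 -c "
from h import *
plan(.553,-.093,.16,-3.5)"
```

```text
shift [ 0.1781 -0.9237 -0.0043] turn [-0.0007 -0.0012  0.0826] deg [-0.1 -0.2 14.9] rows>= 3.7631007252178295 1.3892743903010991
q [-0.372  0.419  0.012  1.9   -0.005  0.826  1.412] clock 4.7 tcp [0.5512 0.1422 0.1584]
```

>>> apply_moves:
  rows:
    - [[0.03, -0.16, 0], [0, 0, 0.015]]
    - [[0.06, -0.32, 0], [0, 0, 0.03]]
    - [[0.09, -0.48, 0], [0, 0, 0.045]]
    - [[0.12, -0.64, 0], [0, 0, 0.06]]
    - [[0.15, -0.8, 0], [0, 0, 0.075]]
    - [[0.17, -0.89, 0], [0, 0, 0.083]]
    - [[0.18, -0.92, 0], [0, 0, 0.083]]
    - [[0.18, -0.92, 0], [0, 0, 0.083]]

```text
clock: 5.7
tcp_pos: [0.5544, -0.0875, 0.1598]
orientation: [-0.09, -3.139, -0.001]
contact_force: [0.2, 0.4, -2.9]
grip_width: 0.0153
gripper_force: 58.9
```

```bash
python3 - <<'E'
from m import *
plan(.553,-.093,.16,-3.5)
zt=telemetry.get_obs()['tcp_pos'][2]; zp=zt-.040+.008  # plate top if held as grasped
f=snap('wrist','w2')
for c in blobs(f,*YEL,800): print('y',c[:,0].mean(0).round(),rect(f,c,zp))
for c in blobs(f,*GRN,500): print('g',c[:,0].mean(0).round(),rect(f,c,.016))
f=snap('top','t2')
for c in blobs(f,*YEL,800): print('y',c[:,0].mean(0).round(),rect(f,c,zp))
E
```

```text
shift [ 0.0045 -0.0224 -0.0006] turn [ 0.0002 -0.0003  0.0012] deg [ 0.  -0.1  0.2] rows>= 0.09130913781262971 0.02088284548691664
q [-0.053  0.406  0.124  1.926 -0.068  0.815  1.622] clock 5.7 tcp [ 0.5544 -0.0875  0.1598]
y [253. 176.] [522.5 -86.   86.4  59.8  -3.3]
y [398. 142.] [506.1 -12.   63.1  25.5  33.3]
g [252. 141.] [509.4 -85.4  41.3  30.   88.1]
g [247.  90.] [468.3 -88.3  81.9   8.   86.9]
y [290. 188.] [504.8  55.9 100.4  42.7  33.4]
```

View pics/w2.png

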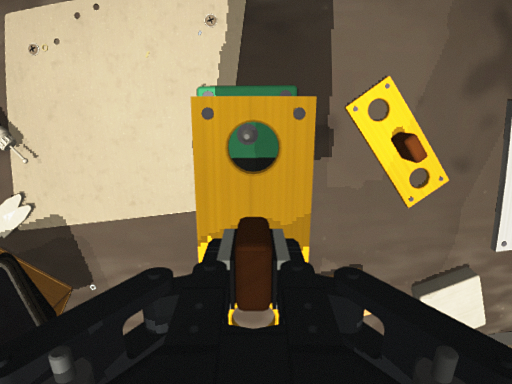

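The wrist view shows the plate held straight, with its near hole at about (253,147) and the near post's tip visible through it at about (247,133). I'll cast both to points.

```bash
python3 - <<'E'
from m import *
f=snap('wrist'); zt=telemetry.get_obs()['tcp_pos'][2]
hole=onz(f,253,147,zt-.032); print('hole',hole)
print('edge mid',onz(f,253.5,97,zt-.032), 'width',onz(f,192,97,zt-.032)-onz(f,316,97,zt-.032))
print('post tip',onz(f,247,131,.046),onz(f,248,138,.046))
print('jig edge L,R',onz(f,197,87,.016),onz(f,297,86,.016))
for p in ((.5032,-.0902,.046),(.5032,-.0902,.016)): print(proj(f,p))
cv2.imwrite('pics/c2.png',cv2.resize(f['frame'][80:190,180:330,::-1],None,fx=5,fy=5))
E
```

```text
hole [ 0.50398225 -0.08381467  0.12817482]
edge mid [ 0.48042307 -0.08227685  0.12817482] width [-0.00322647 -0.05867582  0.        ]
post tip [ 0.50051014 -0.08803795  0.046     ] [ 0.50574723 -0.0875959   0.046     ]
jig edge L,R [ 0.46390224 -0.12767172  0.016     ] [ 0.4677319 -0.0454416  0.016    ]
[244.34247904 134.78339093]
[245.28311179 132.39454959]
```

View pics/c2.png

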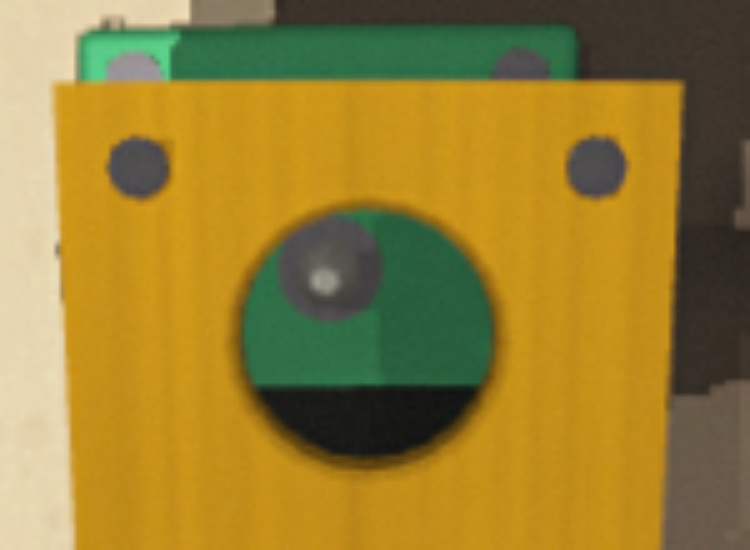

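The enlarged crop puts the post tip at about (245,136), which is near the projected (244,135). The plate needs to go about 6 mm towards -y before I lower it to just above the posts.

>>> apply_moves:
  rows:
    - [[0.003, -0.024, 0.06], [0, 0, 0]]
    - [[0.003, -0.024, 0.14], [0, 0, 0]]
    - [[0.003, -0.024, 0.2], [0, 0, 0]]
    - [[0.003, -0.024, 0.23], [0, 0, 0]]
    - [[0.003, -0.024, 0.23], [0, 0, 0]]
    - [[0.003, -0.024, 0.23], [0, 0, 0]]

```text
clock: 6.6
tcp_pos: [0.5542, -0.0942, 0.1033]
orientation: [0.091, 3.139, -0.0]
contact_force: [0.1, -0.0, -3.9]
grip_width: 0.0153
gripper_force: 59.0
```

```bash
python3 - <<'E'
from m import *
plan(.553,-.093,.057,-3.5)
f=snap('wrist','w3'); zt=telemetry.get_obs()['tcp_pos'][2]
cv2.imwrite('pics/c3.png',cv2.resize(f['frame'][60:230,150:350,::-1],None,fx=3,fy=3))
print(proj(f,(.504,-.0895,.046)))
E
```

```text
shift [0.0053 0.0047 0.1851] turn [0.     0.0003 0.0009] deg [0.  0.1 0.2] rows>= 0.7410295480978184 0.016299645490335843
q [-0.032  0.488  0.114  1.959 -0.083  0.697  1.645] clock 6.6 tcp [ 0.5542 -0.0942  0.1033]
[256.83519253 143.13781041]
```

View pics/c3.png

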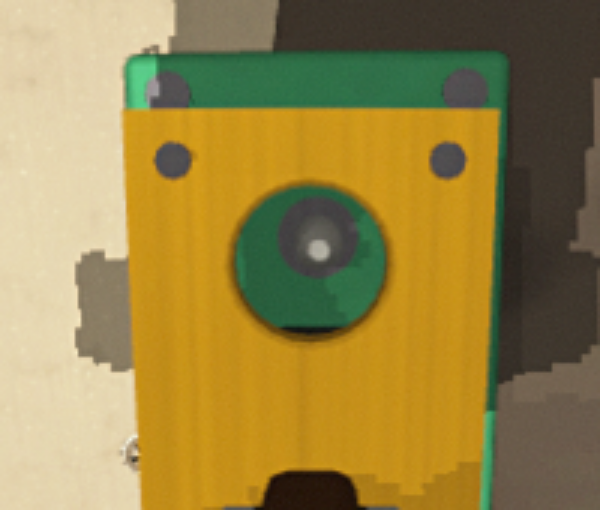

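The post tip at (256,143) sits inside the hole centred at about (253,147), off by only 1–2 mm. I'll lower it slowly with a small correction.

>>> apply_moves:
  rows:
    - [[0.004, 0.004, 0.03], [0, 0, 0]]
    - [[0.004, 0.004, 0.06], [0, 0, 0]]
    - [[0.004, 0.004, 0.09], [0, 0, 0]]
    - [[0.004, 0.004, 0.12], [0, 0, 0]]
    - [[0.004, 0.004, 0.145], [0, 0, 0]]
    - [[0.004, 0.004, 0.16], [0, 0, 0]]
    - [[0.004, 0.004, 0.17], [0, 0, 0]]
    - [[0.004, 0.004, 0.178], [0, 0, 0]]
    - [[0.004, 0.004, 0.178], [0, 0, 0]]

```text
clock: 7.78
tcp_pos: [0.5528, -0.0931, 0.0583]
orientation: [0.092, 3.14, 0.0]
contact_force: [0.1, 1.1, -3.5]
grip_width: 0.0153
gripper_force: 59.0
```

Still hanging freely, with about 1–2 mm to go.

>>> apply_moves:
  rows:
    - [[0, 0, 0.004], [0, 0, 0]]
    - [[0, 0, 0.008], [0, 0, 0]]
    - [[0, 0, 0.01], [0, 0, 0]]
    - [[0, 0, 0.01], [0, 0, 0]]

```text
clock: 8.28
tcp_pos: [0.5529, -0.0931, 0.0568]
orientation: [0.092, 3.14, 0.0]
contact_force: [-3.5, 0.3, 6.9]
grip_width: 0.0152
gripper_force: 60.6
```

Contact force has gone positive, so the plate is seated. Releasing.

>>> apply_moves:
  rows:
    - [[0, 0, 0], [0, 0, 0]]
    - [[0, 0, 0], [0, 0, 0]]
    - [[0, 0, 0], [0, 0, 0]]
    - [[0, 0, 0], [0, 0, 0]]
    - [[0, 0, 0], [0, 0, 0]]
    - [[0, 0, 0], [0, 0, 0]]
    - [[0, 0, 0], [0, 0, 0]]
    - [[0, 0, 0], [0, 0, 0]]
  jaw: 1

```text
clock: 9.28
tcp_pos: [0.5527, -0.0931, 0.0558]
orientation: [-0.091, -3.14, -0.0]
contact_force: [0.0, 0.0, 0.1]
grip_width: 0.0853
gripper_force: 0.0
```

>>> apply_moves:
  rows:
    - [[0, 0, -0.1], [0, 0, 0]]
    - [[0, 0, -0.25], [0, 0, 0]]
    - [[0, 0, -0.45], [0, 0, 0]]
    - [[0, 0, -0.6], [0, 0, 0]]
    - [[0, 0, -0.6], [0, 0, 0]]
    - [[0, 0, -0.6], [0, 0, 0]]

```text
clock: 10.02
tcp_pos: [0.5522, -0.093, 0.2052]
orientation: [-0.091, -3.139, -0.0]
contact_force: [-0.4, -0.1, 0.5]
grip_width: 0.0856
gripper_force: 0.0
```

```bash
python3 - <<'E'
from m import *
f=snap('wrist','w4')
for c in blobs(f,*YEL,800): print('y',c[:,0].mean(0).round(),rect(f,c,.024))
for c in blobs(f,*GRN,500): print('g',c[:,0].mean(0).round(),rect(f,c,.016))
E
```

```text
y [253. 177.] [553.  -93.5 149.9  60.8  -3.3]
y [383. 139.] [519.   38.9 108.2  43.9  33.1]
g [254. 174.] [553.6 -92.4 178.3  83.1  -2.8]
```

View pics/w4.png

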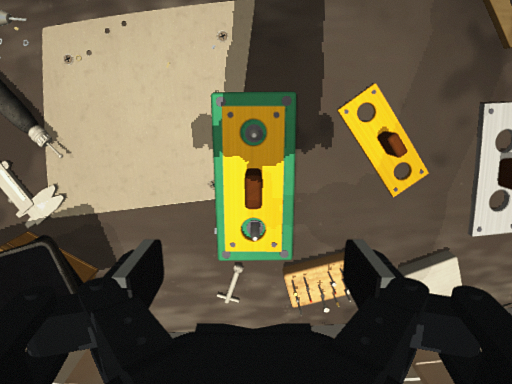

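The plate lies flat on the jig with posts through both holes, at (253,132) and (254,230). It is centred within about 1 mm and aligned to within 0.5°, and the silver plate has not been touched.

```bash
python3 -c "
from bench import job
print(job.hand_in())"
```

```text
the job is handed in; nothing more can be done
None
```

The brass plate is seated flat on the jig with a post through each hole and the gripper clear of it, the silver-grey plate is where it was, and the job is handed in (no verdict was returned).

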